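# Contact test of the green circuit board in its lever fixture

### The job

Give the green circuit board its contact test: push the lever of the fixture that holds the green board fully down until it is level and locked, leave it locked for about a second, then flick it fully up again to release the board and let go. Leave the levers of the other two fixtures, the one with the blue board and the empty one, as they are.

Things in the scene. Friction and masses are not known exactly. Their poses are not given: they have to be found in the camera images.
- green_lever (a joint): Steel lock lever (bar 12 mm wide, 10 thick) of the fixture with the green board. 0 = fully up (released, 0.75 rad above level), 0.75 = fully down (level, locked); hard stops at both ends. Starts up, at 0 to 0.25. Its hinge, at the end away from the robot, is level, 45 mm above the bench and stiff: the lever stays where it is left and takes about 2.5 N across it at the grip to move.
- green_grip (a point): Centre of the orange grip at the free end of the green board's lever: a cylinder 18 mm in diameter, 32 mm long parallel to the hinge; pinch its flat ends or push its top. It swings on a 145 mm radius: centre 45 mm above the bench when down, 144 mm when fully up. Axes turn with the lever: x from grip to hinge, y along the hinge, z up when down. Yaw within 0.25 rad of the robot's x.
- blue_grip (a point): The same orange grip on a like fixture with a blue board; lever starts anywhere from up to down; leave alone. All three fixtures: grey base 130 x 90 mm, 18 high, fixed to the bench; board under the lever, its parts up to 29 mm high. With a lever down, its grip's centre stands 30 mm out beyond the base edge nearest the robot, over bare bench.
- bare_grip (a point): The same orange grip on a like fixture without a board, its bare aluminium bed showing; lever starts anywhere from up to down; leave alone. The three fixtures stand side by side in any order, about 0.25 m apart (left to right). Under any grip that is down there is 36 mm of free height above the bench.

How it is judged:
On the way, in this order (a step that is already met when the one before it is completed fails the run):
1. the green board's lever is down and locked (within about 10 degrees of level) for half a second (value of joint green_lever above 0.58 rad), for 0.5 s.
2. the green board's lever is flicked up again (within about 11 degrees of the upper stop) (value of joint green_lever below 0.2 rad), for 0.1 s.
At the end, for the whole second after the job is handed in: After having been locked down, the green board's lever is up again, within 0.2 rad (about 11 degrees) of its upper stop, and at rest; the other two levers' grips are within 20 mm of where they started (value of joint green_lever below 0.2 rad and velocity of joint green_lever between -0.1 and 0.1 rad/s and distance of each of blue_grip, bare_grip from where it was at the start of the episode below 0.02 m); the robot touches nothing.
It fails at once if the blue board's lever is moved (its grip by more than 20 mm) (distance of blue_grip from where it was at the start of the episode above 0.02 m).
It fails at once if the empty fixture's lever is moved (its grip by more than 20 mm) (distance of bare_grip from where it was at the start of the episode above 0.02 m).
It also fails if it takes over 38 s, if anything falls off the work surface, if the arm or the gripper's body presses on something with over 40 N, if the wrist force passes 120 N, or if a joint passes its speed limit or range.

### The arm

A 6-joint arm with a two-finger parallel gripper is mounted at the origin on the work surface. World frame = base frame: x ahead of the robot, y to its left, z up, the work surface at z = 0. Lengths are in m, angles in rad, forces in N, time in s.
With the tool pointing down it reaches from about 0.35 to 0.975 m from the base axis. Payload 4.9 kg.
Tool frame: the origin (TCP) lies between the finger pads; the fingertips stand 19 mm ahead of it and the grasp point (between the pads) is the TCP; z points along the fingers, y is the direction in which the jaws open and shut (so a half turn about z gives the same grasp; the last joint's range is limited). The gripper opens to 85 mm and grips with 20 to 120 N. Pads are 22 mm wide; open, the fingers measure 114 mm over their backs; the gripper's body (76 mm by 85 mm) begins 54 mm behind the grasp point. The pads swing forward as they close: fully open they stand 13 mm farther back than shut.
Start: joints at [-1.372, 0.053, 1.613, -0, 1.476, -0.119], TCP at [0.195, -0.594, 0.25] pointing down, gripper open.
Joint ranges: [-3.01, 3.01], [-1.01, 2.22], [0.06, 2.58], [-1.02, 4.17], [0.09, 2.62], [-3.14, 3.14]. Speed limits (rad/s): [2.57, 2.57, 3.14, 3.14, 3.14, 3.14].

### API

Orientations are given as a unit quaternion [w, x, y, z].
In Python, from plant import state, grab_frame, calibration, job_done gives the robot as it stands. The module is installed in compiled form; this text tells all that it offers.
- The arm moves only by the tool servo_tool, never from a script. Its argument "deltas" is a list that holds one entry, the list of rows, each a list of 5 numbers: the finger opening in mm, from 0 to 85.4, then the shift along the world's x, y, z in mm, then the turn about the world's z in units of 6 degrees (1.0 is 6 degrees). A call has 1 to 5 rows; each row is the pose to reach, as a shift and turn from the pose commanded when the call began; what a row does not reach only later rows make up. A row lasts 1/8 s, in which the tool goes at most 62.5 mm and 10.7 degrees, less where a joint would pass 70% of its speed; a pose out of reach is approached as far as the arm can. A call with a gripper value outside its range is refused whole. The fingers move at their own pace and stop on an object; the grip force is fixed at half the most. Time passes only in rows, so rows that repeat a pose let the fingers close. It gives the time, the measured TCP pose, the force and the opening at its end, in the units of the state.
- state(): the state, without advancing time (a new reading comes with each control period).
- grab_frame(name): name is "scene" or "top" or "wrist"; returns the picture (480x640x3 uint8, red, green, blue); there is no depth.
- calibration(name): a dict with "intrinsics" (3x3 intrinsics, pixels), "world_from_camera" (4x4, takes a point from camera to world coordinates). Camera axes: x right, y down, z forward; pixel columns grow to the right and rows downward; lengths in m; the calibration is good to about 2 mm. A picture is of the moment at which its call begins: read the wrist's pose just before it. calibration takes no time and is no camera call; for the wrist camera it gives the pose at the moment of the call.
- job_done(): hands the job in, once; it reports no verdict.
The state is a dict: "time": time; "joint_pos": joint angles; "joint_vel": joint speeds; "joint_efforts": joint torques, N m; "tool_pos": TCP position; "tool_rot": TCP orientation; "contact_force": force on the tool from outside, world axes, zero at the start; "ft_torque": the same for the moment, N m; "gripper_width": opening from 0.0 (shut) to 1.0 (fully open).
Only numpy, scipy, OpenCV 4.12 (cv2) and the standard library are available. Lean on these libraries where they do the work, as an engineer would, in place of code of your own. Each camera call takes 0.05 s, during which the arm holds its last target.

## Working session

There is one attempt and no reset: what is moved stays moved. The work goes in short steps, Python scripts to look and compute and a tool call to move; the robot and the scene stay as the last step left them, time stands still between calls to the robot, and variables do not carry over. Pictures are saved under pics/ and viewed, and the job is handed in when it is done.

Besides the shell and the picture viewer there is one more tool, called after "Emit:" as name(argument=value, ...) on one line, values as JSON. servo_tool: Moves the arm, as the interface text tells. Its arguments: {"type":"object","properties":{"deltas":{"type":"array","items":{"type":"array","items":{"type":"array","items":{"type":"number"}}}}},"required":["deltas"]}

```bash
mkdir -p pics; python3 - <<'E'
from plant import *
import cv2
s=state();print({k:s[k] for k in('time','tool_pos','tool_rot','gripper_width')})
for n in('scene','top'):
    f=grab_frame(n);cv2.imwrite(f'pics/{n}0.png',f[:,:,::-1]);c=calibration(n);print(n,c)
E
```

```text
{'time': 0.0, 'tool_pos': array([ 0.19520565, -0.59312671,  0.24909497]), 'tool_rot': array([-9.97059272e-04,  9.87399560e-01,  1.58243844e-01, -3.61308585e-05]), 'gripper_width': 1.0024947019380097}
scene {'intrinsics': array([[500.1906054 ,   0.        , 319.49471072],
       [  0.        , 500.1906054 , 239.82539519],
       [  0.        ,   0.        ,   1.        ]]), 'world_from_camera': array([[ 0.59008628,  0.69271201, -0.41466643,  0.94858721],
       [ 0.80727002, -0.51303213,  0.29174159, -0.25847061],
       [-0.01064429, -0.50690049, -0.86193886,  0.9319375 ],
       [ 0.        ,  0.        ,  0.        ,  1.        ]])}
top {'intrinsics': array([[483.62444591,   0.        , 319.45715323],
       [  0.        , 483.62444591, 247.09862233],
       [  0.        ,   0.        ,   1.        ]]), 'world_from_camera': array([[ 0.00857013, -0.98726041,  0.15888181,  0.45192964],
       [-0.99946197, -0.01348749, -0.02989738,  0.00874312],
       [ 0.03165942, -0.1585401 , -0.98684483,  1.0413404 ],
       [ 0.        ,  0.        ,  0.        ,  1.        ]])}
```

View pics/scene0.png

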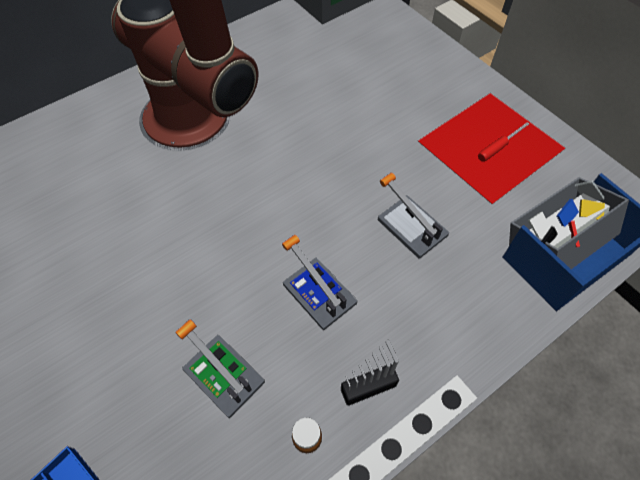

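View pics/top0.png

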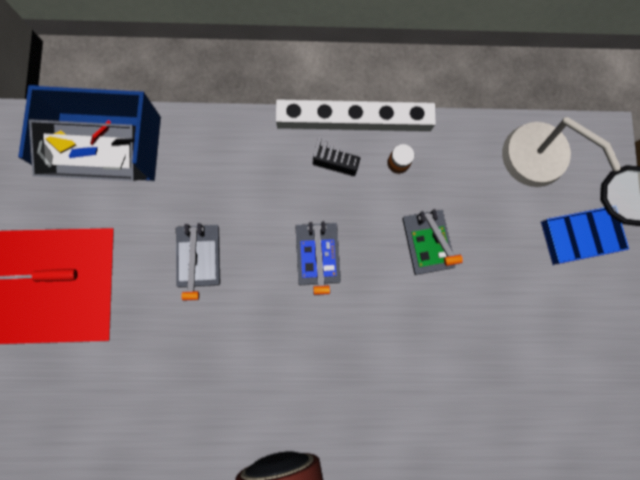

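Scene view: the green fixture is nearest the camera, with its grip at about (186,328). Top view: the green board is on the right, with its grip at about (454,260), raised; blue grip (321,290), bare grip (190,296). Next I triangulate all of these.

```bash
cat > h.py <<'E'
import numpy as np,cv2
from plant import *
def tri(obs): # [(cal,(u,v))]
    A=[];b=[]
    for c,p in obs:
        T=c['world_from_camera'];d=T[:3,:3]@np.linalg.solve(c['intrinsics'],[p[0],p[1],1]);d/=np.linalg.norm(d)
        P=np.eye(3)-np.outer(d,d);A.append(P);b.append(P@T[:3,3])
    A=np.vstack(A);b=np.hstack(b);x=np.linalg.lstsq(A,b,rcond=None)[0]
    return x,np.linalg.norm(A@x-b)
def planez(c,p,z):
    T=c['world_from_camera'];d=T[:3,:3]@np.linalg.solve(c['intrinsics'],[p[0],p[1],1]);o=T[:3,3]
    return o+d*(z-o[2])/d[2]
def orange(f,amin=30):
    h=cv2.cvtColor(f,cv2.COLOR_RGB2HSV);m=cv2.inRange(h,(7,150,90),(20,255,255))
    n,l,st,ce=cv2.connectedComponentsWithStats(m)
    out=[]
    for i in range(1,n):
        if st[i,4]>=amin:
            pts=np.argwhere(l==i)[:,::-1].astype(np.float32)
            out.append((ce[i].round(1),int(st[i,4]),cv2.minAreaRect(pts)))
    return out
E
python3 - <<'E'
from h import *
S=cv2.imread('pics/scene0.png')[:,:,::-1].copy();T=cv2.imread('pics/top0.png')[:,:,::-1].copy()
so=orange(S);to=orange(T)
for o in so+to:print(o)
cs,ct=calibration('scene'),calibration('top')
so=sorted([o for o in so],key=lambda o:o[0][0]);to=sorted(to,key=lambda o:-o[0][0])
for a in so:
  for b in to:
    x,r=tri([(cs,a[0]),(ct,b[0])])
    if r<.02:print(a[0],b[0],x.round(4),r.round(4))
# base corners guess green in top
g=cv2.resize(T[195:285,385:485],None,fx=7,fy=6,interpolation=cv2.INTER_CUBIC);cv2.imwrite('pics/topg.png',g[:,:,::-1])
g=cv2.resize(S[310:430,165:285],None,fx=5,fy=5,interpolation=cv2.INTER_CUBIC);cv2.imwrite('pics/sceneg.png',g[:,:,::-1])
E
```

```text
(array([388. , 178.5]), 96, ((388.04052734375, 178.75674438476562), (7.323601245880127, 14.065963745117188), 54.462318420410156))
(array([290.7, 241.8]), 127, ((290.82000732421875, 241.760009765625), (8.199999809265137, 16.0), 53.13010025024414))
(array([185.5, 328.8]), 184, ((185.37570190429688, 328.8619079589844), (9.365506172180176, 19.474306106567383), 48.012786865234375))
(array([453. , 259.6]), 141, ((453.0945739746094, 259.5675964355469), (8.713146209716797, 16.76869773864746), 80.53767395019531))
(array([321.4, 289.5]), 124, ((321.5, 289.5), (7.0, 15.0), 90.0))
(array([189.9, 295.4]), 132, ((190.0, 295.0), (8.0, 16.0), 90.0))
[185.5 328.8] [453.  259.6] [ 0.5758 -0.2713  0.1443] 0.0005
[290.7 241.8] [321.4 289.5] [ 0.5198 -0.0244  0.1016] 0.0002
[388.  178.5] [189.9 295.4] [0.5067 0.2322 0.0867] 0.0002
```

View pics/topg.png

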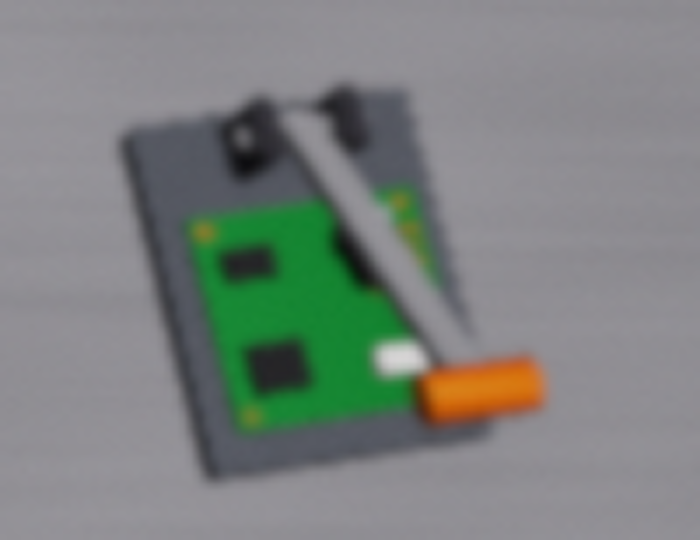

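View pics/sceneg.png

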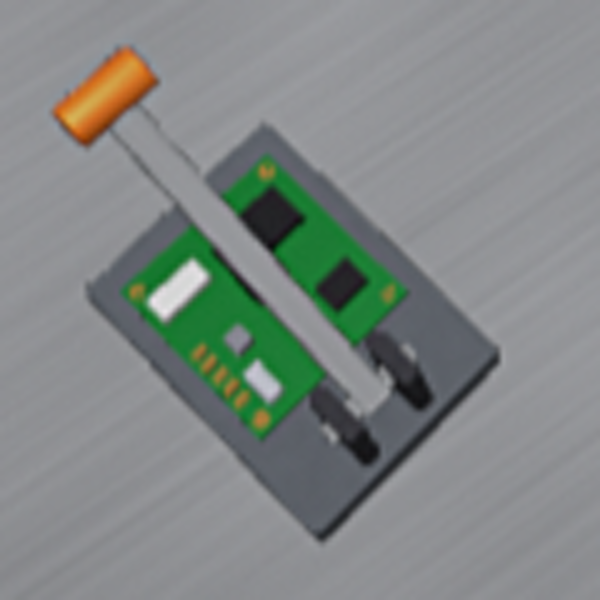

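The green grip is at (0.576,-0.271,0.144), so the lever is fully up (q≈0). Next is the yaw, from the base corners and the hinge bracket.

```bash
python3 - <<'E'
from h import *
cs,ct=calibration('scene'),calibration('top')
t=[(385+x/7-.5,195+y/6-.5) for x,y in((125,135),(405,92),(490,432),(210,478))]
P=[planez(ct,p,.018) for p in t]
s=[(165+x/5-.5,310+y/5-.5) for x,y in((498,355),(322,538),(88,288),(265,125))]
Q=[planez(cs,p,.018) for p in s]
for X in(P,Q):
    X=np.array(X);print(X.round(4).tolist());
    fl,fr,nr,nl=X
    a=(fl+fr)/2-(nl+nr)/2;c=X.mean(0);w=(nl+fl)/2-(nr+fr)/2
    print('len',np.linalg.norm(a),'wid',np.linalg.norm(w),'yaw',np.arctan2(a[1],a[0]),np.arctan2(-w[0],w[1]),'near mid',(nl+nr)/2)
    u=a[:2]/np.linalg.norm(a[:2]);g=np.array([.5758,-.2713]);print('down grip', g-u*(.145*(1-np.cos(.75))), ((nl+nr)/2)[:2]-.03*u)
def proj(c,p):
    T=np.linalg.inv(c['world_from_camera']);q=c['intrinsics']@(T[:3,:3]@p+T[:3,3]);return q[:2]/q[2]
# triangulate grip ends
for c,o in((cs,(185.5,328.8)),(ct,(453,259.6))):
  for yaw in(.1,.15,.2,.25):
    n=np.array([-np.sin(yaw),np.cos(yaw),0]);g=np.array([.5758,-.2713,.1443]);d=proj(c,g+.016*n)-proj(c,g-.016*n);print(yaw,np.degrees(np.arctan2(d[1],d[0])),np.linalg.norm(d))
E
```

```text
[[0.6855, -0.2023, 0.018], [0.703, -0.2907, 0.018], [0.5784, -0.313, 0.018], [0.5608, -0.2261, 0.018]]
len 0.12675020114518862 wid 0.08939652355696391 yaw 0.18285402869957115 0.19711496698372133 near mid [ 0.56962896 -0.26956159  0.018     ]
down grip [ 0.53754348 -0.27837438] [ 0.5401291  -0.27501669]
[[0.6888, -0.2056, 0.018], [0.7059, -0.2904, 0.018], [0.5781, -0.3145, 0.018], [0.5624, -0.2298, 0.018]]
len 0.1293956481803266 wid 0.08633413514594693 yaw 0.1876101071741327 0.19162920648460588 near mid [ 0.57023979 -0.27211796  0.018     ]
down grip [ 0.53757756 -0.27855625] [ 0.54076621 -0.2777133 ]
0.1 -37.47428642277156 20.24970678552304
0.15 -39.945174388416866 20.22513890545769
0.2 -42.42367626520262 20.187731158229827
0.25 -44.91295969709322 20.137786671427786
0.1 174.97980851496175 16.71643949607339
0.15 172.08155583594825 16.67691091968886
0.2 169.1697249065984 16.638563490052356
0.25 166.24470522830825 16.601789838051065
```

Green fixture yaw is ≈0.19 rad, confirmed by both views, and the base measures about 129×88 mm, matching the text. The down-grip position is ≈(0.538,-0.278). Now I approach above the grip, turning the jaws onto the hinge axis (-7.3°).

Emit:
servo_tool(deltas=[[[85,30,25,0,0],[85,75,63,0,-0.3],[85,121,102,0,-0.6],[85,167,141,0,-0.9],[85,213,180,0,-1.2]]])

```text
time: 0.72
tool_pos: [0.4094, -0.412, 0.2498]
tool_rot: [-0.0, 0.995, 0.095, -0.0]
contact_force: [0.5, -0.2, -0.9]
gripper_width: 0.996
```

Emit:
servo_tool(deltas=[[[85,45,38,0,0],[85,90,76,0,0],[85,130,110,0,0],[85,155,131,0,0],[85,168,142,0,0]]])

```text
time: 1.35
tool_pos: [0.5771, -0.2703, 0.2496]
tool_rot: [-0.0, 0.995, 0.097, -0.001]
contact_force: [-0.3, -0.1, 0.4]
gripper_width: 0.997
```

```bash
python3 - <<'E'
from h import *
s=state();print({k:s[k] for k in('time','tool_pos','tool_rot','contact_force','gripper_width')})
c=calibration('wrist');f=grab_frame('wrist');cv2.imwrite('pics/w1.png',f[:,:,::-1]);print(c)
for o in orange(f):print(o)
E
```

```text
{'time': 1.35, 'tool_pos': array([ 0.57708987, -0.27025989,  0.24955618]), 'tool_rot': array([-3.29371563e-04,  9.95301291e-01,  9.68243820e-02, -5.19554491e-04]), 'contact_force': array([-0.33539129, -0.07398907,  0.43642018]), 'gripper_width': 0.9968776485508299}
{'intrinsics': array([[389.87437315,   0.        , 320.12631162],
       [  0.        , 389.87437315, 241.86655704],
       [  0.        ,   0.        ,   1.        ]]), 'world_from_camera': array([[ 1.92365111e-01, -9.28551078e-01, -3.17472140e-01,
         6.57647496e-01],
       [-9.81323294e-01, -1.82187224e-01, -6.17446970e-02,
        -2.54164111e-01],
       [-5.06262939e-04,  3.23420332e-01, -9.46255268e-01,
         3.74652767e-01],
       [ 0.00000000e+00,  0.00000000e+00,  0.00000000e+00,
         1.00000000e+00]])}
(array([321.4, 250.9]), 1204, ((321.9999694824219, 251.0), (49.99999237060547, 25.999996185302734), -0.0))
```

View pics/w1.png

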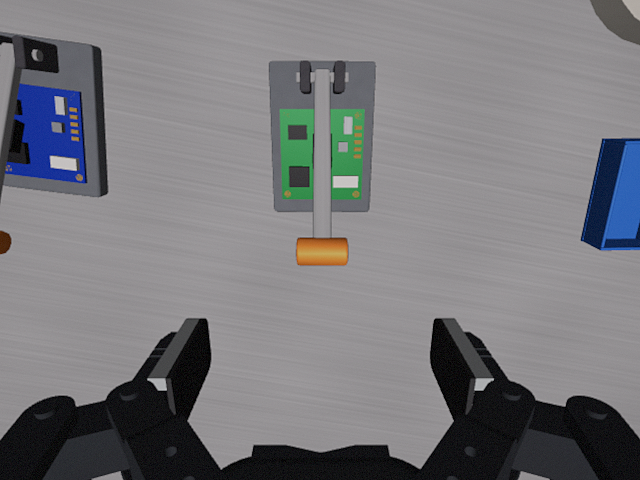

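The wrist view shows the grip at (321,251), centred between the fingers (inner edges 209/433) and with its axis square to the jaws. The ray at z=0.144 gives (0.5745,-0.2712), which agrees with the triangulation. I descend around the grip, then close.

Emit:
servo_tool(deltas=[[[85,-2,-1,-25,0],[85,-2,-1,-55,0],[85,-2,-1,-85,0],[85,-2,-1,-102,0],[85,-2,-1,-107,0]]])

```text
time: 2.02
tool_pos: [0.5733, -0.273, 0.142]
tool_rot: [-0.001, 0.995, 0.095, -0.001]
contact_force: [-0.1, 0.5, 0.6]
gripper_width: 0.995
```

Emit:
servo_tool(deltas=[[[60,0,0,0,0],[45,0,0,0,0],[34,0,0,0,0],[28,0,0,0,0],[25,0,0,0,0]]])

```text
time: 2.65
tool_pos: [0.5742, -0.2719, 0.1444]
tool_rot: [-0.001, 0.995, 0.096, -0.0]
contact_force: [-3.9, 3.3, 4.2]
gripper_width: 0.359
```

```bash
python3 - <<'E'
from h import *
s=state();print({k:s[k] for k in('time','tool_pos','tool_rot','contact_force','gripper_width')})
f=grab_frame('wrist');cv2.imwrite('pics/w2.png',f[:,:,::-1])
E
```

```text
{'time': 2.65, 'tool_pos': array([ 0.57418776, -0.2718857 ,  0.14444472]), 'tool_rot': array([-8.05603304e-04,  9.95372326e-01,  9.60895288e-02, -2.92578540e-04]), 'contact_force': array([-3.93449588,  3.26073692,  4.21557808]), 'gripper_width': 0.35949191358241006}
```

View pics/w2.png

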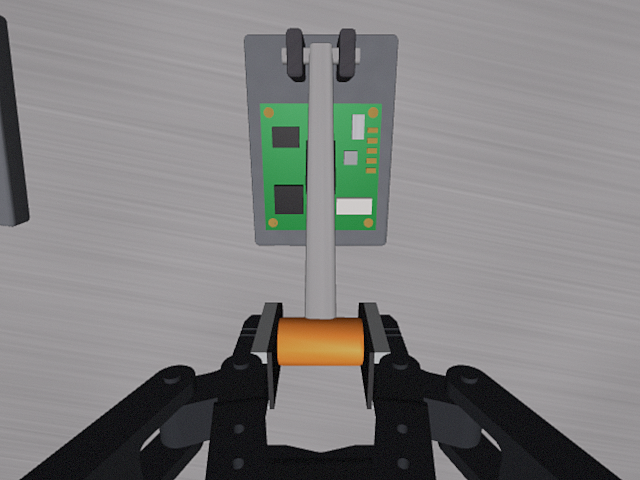

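The wrist view shows the orange grip (278–363, 318–366) between the pads, and the opening stopped at about 31 mm against the 32 mm grip, so it is held. Now I swing down along the 145 mm arc.

Emit:
servo_tool(deltas=[[[25,-7,-1.3,-8,0],[25,-13.3,-2.6,-17,0],[25,-19,-3.7,-26,0],[25,-24,-4.6,-36,0],[25,-28.3,-5.4,-45.7,0]]])

```text
time: 3.32
tool_pos: [0.5465, -0.2773, 0.0993]
tool_rot: [-0.001, 0.995, 0.096, 0.001]
contact_force: [-2.3, 5.2, 6.9]
gripper_width: 0.357
```

Emit:
servo_tool(deltas=[[[25,-3.5,-0.7,-10,0],[25,-6.3,-1.2,-21,0],[25,-8.3,-1.6,-31,0],[25,-9.5,-1.8,-42,0],[25,-10,-2,-53,0]]])

```text
time: 3.95
tool_pos: [0.5361, -0.2793, 0.0454]
tool_rot: [-0.001, 0.995, 0.096, 0.0]
contact_force: [-4.1, 5.5, 5.7]
gripper_width: 0.36
```

Emit:
servo_tool(deltas=[[[25,0,0,-1,0],[25,0,0,-1,0],[25,0,0,-1,0],[25,0,0,-1,0],[25,0,0,-1,0]]])

```text
time: 4.58
tool_pos: [0.536, -0.2793, 0.0444]
tool_rot: [-0.001, 0.995, 0.096, -0.0]
contact_force: [-3.7, 3.5, 4.3]
gripper_width: 0.364
```

```bash
python3 - <<'E'
from h import *
s=state();print({k:s[k] for k in('time','tool_pos','tool_rot','contact_force','gripper_width')})
cw=calibration('wrist');W=grab_frame('wrist');S=grab_frame('scene');T=grab_frame('top')
cv2.imwrite('pics/w3.png',W[:,:,::-1]);cv2.imwrite('pics/s3.png',S[:,:,::-1])
for f in(W,S,T):print([(o[0],o[1]) for o in orange(f,15)])
E
```

```text
{'time': 4.575, 'tool_pos': array([ 0.53603037, -0.27925504,  0.04439805]), 'tool_rot': array([-1.03213794e-03,  9.95404423e-01,  9.57547372e-02, -2.49763743e-05]), 'contact_force': array([-3.70486958,  3.49060484,  4.28030565]), 'gripper_width': 0.3635114820696073}
[(array([412.7,  24.3]), 27), (array([409.6,  64.2]), 28), (array([408.3,  83.3]), 26), (array([321. , 343.7]), 3681)]
[(array([387.9, 178.6]), 97), (array([290.6, 241.8]), 128), (array([185.6, 334. ]), 140), (array([311.2, 447.1]), 31)]
[(array([321.3, 289.6]), 123), (array([189.9, 295.3]), 132)]
```

View pics/w3.png

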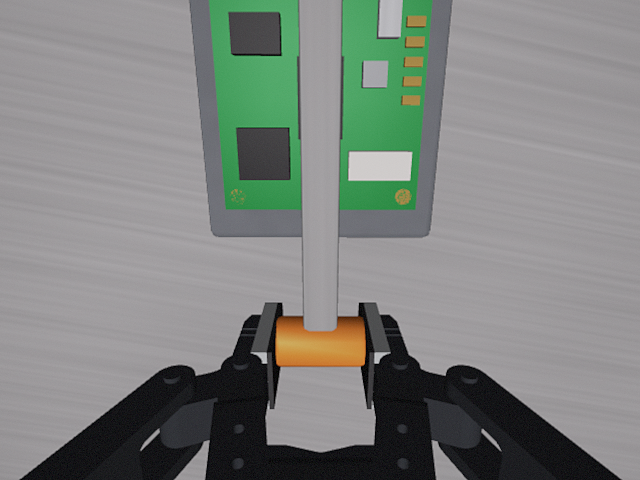

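View pics/s3.png

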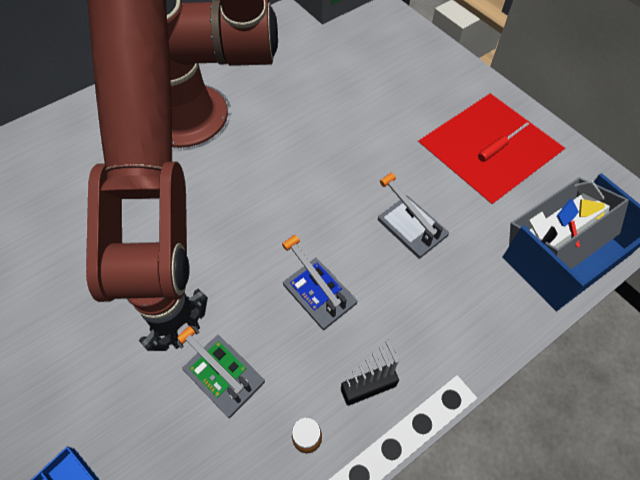

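The wrist view shows the lever lying along the board and the grip still between the pads at (321,344). TCP z is 0.044, so the lever is level. The scene view agrees, and the blue and bare grips are unmoved (290.6,241.8 and 387.9,178.6). I hold a bit longer, then swing up.

Emit:
servo_tool(deltas=[[[25,0,0,0,0],[25,0,0,0,0],[25,0,0,0,0],[25,0,0,0,0],[25,0,0,0,0]]])

```text
time: 5.35
tool_pos: [0.536, -0.2793, 0.0444]
tool_rot: [-0.001, 0.995, 0.096, -0.0]
contact_force: [-2.9, 3.8, 3.8]
gripper_width: 0.363
```

Emit:
servo_tool(deltas=[[[25,0.4,0.1,11,0],[25,1.6,0.3,22,0],[25,3.6,0.7,33,0],[25,6.4,1.2,44,0],[25,10,2,54,0]]])

```text
time: 5.98
tool_pos: [0.5455, -0.2774, 0.0976]
tool_rot: [-0.001, 0.995, 0.096, -0.001]
contact_force: [2.5, 3.7, -8.1]
gripper_width: 0.362
```

Emit:
servo_tool(deltas=[[[25,4.3,0.8,10,0],[25,9.3,1.8,20,0],[25,15,2.9,29,0],[25,21.3,4.1,37.5,0],[25,28.3,5.4,46,0]]])

```text
time: 6.6
tool_pos: [0.5735, -0.272, 0.1434]
tool_rot: [-0.001, 0.995, 0.096, -0.002]
contact_force: [-1.5, 5.1, -7.3]
gripper_width: 0.36
```

```bash
python3 - <<'E'
from h import *
s=state();print({k:s[k] for k in('time','tool_pos','tool_rot','contact_force','gripper_width')})
W=grab_frame('wrist');S=grab_frame('scene')
cv2.imwrite('pics/w4.png',W[:,:,::-1])
for f in(W,S):print([(o[0],o[1]) for o in orange(f,15)])
E
```

```text
{'time': 6.6, 'tool_pos': array([ 0.57352661, -0.27202002,  0.14338768]), 'tool_rot': array([-0.00100069,  0.99538673,  0.09592612, -0.00156082]), 'contact_force': array([-1.4578688 ,  5.05657617, -7.32493141]), 'gripper_width': 0.3598446196321302}
[(array([319.8, 342.7]), 3865)]
[(array([387.9, 178.6]), 98), (array([290.6, 241.8]), 128), (array([186. , 328.2]), 178), (array([311.5, 446.8]), 33)]
```

View pics/w4.png

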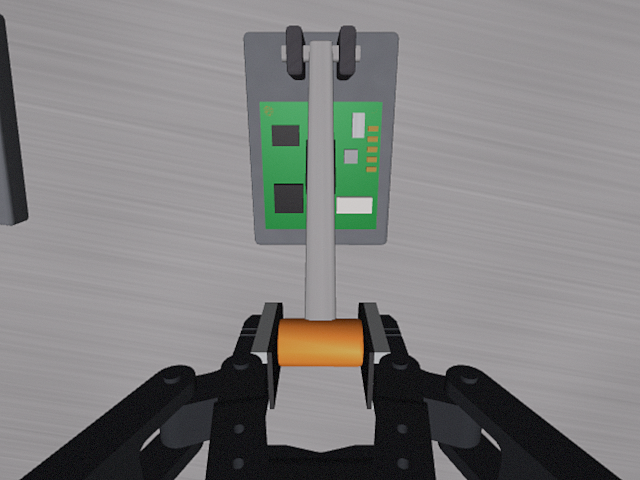

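The lever is back up: the grip is at (320,343) in the wrist view, and at (186,328) in the scene view, the same as at the start. I hold briefly, open fully, and retreat straight up.

Emit:
servo_tool(deltas=[[[25,0.5,0,1,0],[25,0.5,0,1,0],[45,0.5,0,0,0],[65,0.5,0,0,0],[85,0.5,0,0,0]]])

```text
time: 7.32
tool_pos: [0.5757, -0.2738, 0.1454]
tool_rot: [0.001, 0.995, 0.096, 0.001]
contact_force: [0.5, -0.7, 0.2]
gripper_width: 0.923
```

Emit:
servo_tool(deltas=[[[85,0,0,0,0],[85,0,0,0,0],[85,0,0,0,0],[85,0,0,0,0],[85,0,0,0,0]]])

```text
time: 7.95
tool_pos: [0.5748, -0.2727, 0.1435]
tool_rot: [-0.0, 0.995, 0.096, -0.0]
contact_force: [-0.5, -0.1, 0.1]
gripper_width: 0.997
```

```bash
python3 - <<'E'
from h import *
s=state();print({k:s[k] for k in('time','tool_pos','contact_force','gripper_width')})
f=grab_frame('wrist');cv2.imwrite('pics/w5.png',f[:,:,::-1]);print([(o[0],o[1]) for o in orange(f,15)])
E
```

```text
{'time': 7.95, 'tool_pos': array([ 0.57476381, -0.27266016,  0.14352164]), 'contact_force': array([-0.51876719, -0.11113721,  0.06367789]), 'gripper_width': 0.9972976740774855}
[(array([317. , 344.6]), 3928)]
```

View pics/w5.png

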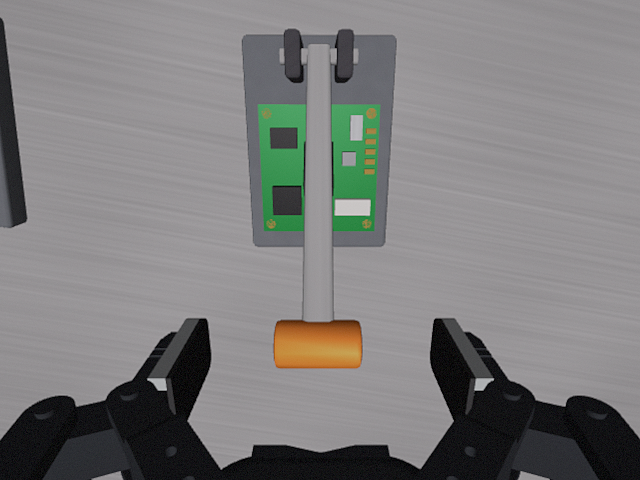

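The fingers are clear on both sides (pads at 209 and 433, grip 274–362). Lifting off.

Emit:
servo_tool(deltas=[[[85,0,0,20,0],[85,0,0,50,0],[85,0,0,85,0],[85,0,0,115,0],[85,0,0,125,0]]])

```text
time: 8.62
tool_pos: [0.5759, -0.2733, 0.2731]
tool_rot: [0.002, 0.995, 0.096, 0.002]
contact_force: [0.1, 0.0, 0.1]
gripper_width: 0.997
```

Emit:
servo_tool(deltas=[[[85,-15,0,0,0],[85,-40,0,0,0],[85,-70,0,0,0],[85,-95,0,0,0],[85,-100,0,0,0]]])

```text
time: 9.25
tool_pos: [0.4727, -0.2722, 0.2667]
tool_rot: [-0.001, 0.995, 0.095, -0.001]
contact_force: [0.4, -0.8, -0.2]
gripper_width: 0.995
```

Emit:
servo_tool(deltas=[[[85,0,0,0,0],[85,0,0,0,0],[85,0,0,0,0],[85,0,0,0,0]]])

```text
time: 9.75
tool_pos: [0.4751, -0.2726, 0.2685]
tool_rot: [-0.0, 0.995, 0.096, -0.0]
contact_force: [0.6, -1.0, 0.0]
gripper_width: 0.995
```

```bash
python3 - <<'E'
from h import *
s=state();print({k:s[k] for k in('time','tool_pos','contact_force','gripper_width')}, abs(s['joint_vel']).max())
cs,ct=calibration('scene'),calibration('top');cw=calibration('wrist')
fw=grab_frame('wrist');fs=grab_frame('scene');ft=grab_frame('top')
cv2.imwrite('pics/s6.png',fs[:,:,::-1])
W,S,T=[[(o[0],o[1]) for o in orange(f,50)] for f in(fw,fs,ft)]
print(W,S,T)
for n,C,c in(('top',T,ct),('wrist',W,cw)):
  for a in S:
    for b in C:
      x,r=tri([(cs,a[0]),(c,b[0])])
      if r<.006:print(n,a[0],b[0],x.round(4),r.round(4))
E
```

```text
{'time': 9.75, 'tool_pos': array([ 0.47513626, -0.27264237,  0.2685024 ]), 'contact_force': array([ 0.56733788, -0.97682849,  0.01287764]), 'gripper_width': 0.9950974664730061} 0.003611609462317869
[(array([351.5,  84. ]), 1605), (array([ 2. , 99.5]), 102)] [(array([387.9, 178.6]), 97), (array([290.7, 241.8]), 127), (array([185.4, 328.7]), 184)] [(array([452.8, 260.3]), 141), (array([321.4, 289.5]), 124), (array([189.9, 295.4]), 131)]
top [387.9 178.6] [189.9 295.4] [0.5067 0.2321 0.0863] 0.0
top [290.7 241.8] [321.4 289.5] [ 0.5198 -0.0244  0.1016] 0.0002
top [185.4 328.7] [452.8 260.3] [ 0.5747 -0.2714  0.1425] 0.0004
wrist [290.7 241.8] [ 2.  99.5] [ 0.5153 -0.0226  0.0879] 0.004
wrist [185.4 328.7] [351.5  84. ] [ 0.5733 -0.2721  0.14  ] 0.0006
```

View pics/s6.png

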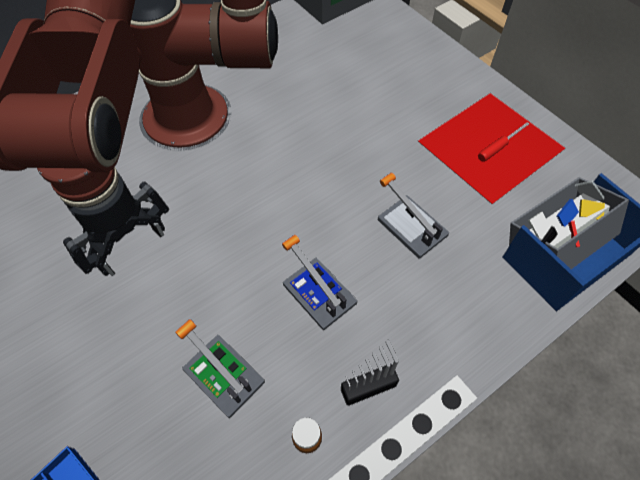

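The green grip is at z≈0.142 (q≈0.02), pixel (185,329). Blue and bare grips are unchanged, and the arm is clear and at rest. Handing in.

```bash
python3 -c "
from plant import *
job_done();print(state()['time'])"
```

```text
the job is handed in; nothing more can be done
the job is handed in; nothing more can be done
```

The green board's contact test is done and handed in. I pinched its grip, swung the lever down to level, held it there for about 1.4 s, swung it fully up again, let go and backed off. The whole job took about 10 s of the 38 s allowed.

- **Lever down:** the tool sat at z = 0.044 m with the grip still between the pads. The text gives 45 mm for a lever that is down. I read this from the tool height and the wrist view, because the scene view was partly blocked.
- **Lever up again:** from the scene and top cameras the green grip measured (0.575, -0.271, 0.1425), against (0.576, -0.271, 0.144) at the start. That puts the lever about 0.02 rad from its upper stop.
- **Other two levers:** the blue and bare grips moved less than 1 mm (scene and top cameras).
- **Robot:** the gripper was open and clear, the arm was at rest, and the contact force was about 1 N, which is noise.
- **One disagreement:** the scene and wrist views put the green grip at z = 0.140 m, 2.5 mm lower. That would still be only about 0.04 rad from the stop. The same pair also put the blue grip at z = 0.088 m instead of 0.102 m, but it was cut off at the edge of the wrist picture, so I disregarded that reading.

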